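# Hold a clear acrylic test bar in the strain viewer's light

## Robot

A 6-joint arm with a two-finger parallel gripper is mounted at the origin on a cart in front of the work surface, level with it; the furniture and walls round the work are solid. World frame = base frame: x ahead of the robot, y to its left, z up, the work surface at z = 0. Lengths are in mm, angles in rad, forces in N, time in s.
With the tool pointing down it reaches from about 350 to 875 mm from the base axis. Payload 4.2 kg.
Tool frame: the origin (TCP) lies between the finger pads; the fingertips stand 25 mm ahead of it and the grasp point (between the pads) lies 6 mm ahead of it; z points along the fingers, y is the line along which they close (so a half turn about z gives the same grasp; the last joint's range is limited). The gripper opens to 85 mm and grips with 20 to 120 N. Pads are 22 mm wide; open, the fingers measure 114 mm over their backs; the gripper's body (76 mm by 85 mm) begins 54 mm behind the grasp point. The pads swing forward as they close: fully open they stand 13 mm farther back than shut.
Start: joints at [1.371, 0.385, 0.008, 0, -1.194, -0.259], TCP at [276.762, 560.359, 225.612] pointing down, gripper open.
Joint ranges: [-3.14, 3.14], [-1.21, 2.06], [-1.07, 1.41], [-3.16, 2.05], [-2.99, -0.16], [-3.1, 3.1]. Speed limits (rad/s): [2.79, 2.79, 3.14, 3.14, 3.14, 3.14].

## Interface

Orientations are given as a unit quaternion [x, y, z, w].
In Python, from bench import arm gives the robot as it stands.
- The arm moves only by the shell command python3 -m pendant 'ROWS'. ROWS is JSON, a list of rows, each a list of 7 numbers: the shift along the tool's x, y, z in m, then the turn, a rotation vector about the tool's x, y, z in degrees, then the finger opening in m, from 0 to 0.0854. In form: [[x, y, z, wx, wy, wz, fingers], ...]. A call has 1 to 12 rows; each row shifts and turns the commanded pose from where the row before left it, along the tool's axes as they then stand; what a row does not reach is not made up. A row lasts 1/10 s, in which the tool goes at most 50 mm and 8.59 degrees, less where a joint would pass 70% of its speed; a pose out of reach is approached as far as the arm can. A call is refused whole if a number of a shift passes 0.05 or a number of a turn 8.59, either way. A call with a gripper value outside its range is refused whole. The fingers move at their own pace and stop on an object; the grip force is fixed at half the most. Time passes only in rows, so rows that do not move let the fingers close. It gives the time, the measured TCP pose, the force, the opening and the grip force at its end, in the units of the state.
- arm.read_state(): the state, without advancing time (a new reading comes with each control period).
- arm.get_image(name): name is "scene" or "side" or "wrist"; returns a dict with "image" (400x640x3 uint8, red, green, blue), "fx", "fy", "cx", "cy" (pixels), "k1" (the pictures are not rectified: a ray, as slopes to the right and down, at radius r is drawn at 1 + k1 r^2 times it, then the intrinsics apply), "xyz" and "rotation" of the camera in the world. Camera axes: x right, y down, z forward; pixel columns grow to the right and rows downward; lengths in mm; the calibration is good to about 2 mm. A picture is of the moment at which its call begins. There is no depth.
- arm.job_done(): hands the job in; it is judged then, once.
The state is a dict: "clock": time; "joints": joint angles; "joint_vel": joint speeds; "joint_efforts": joint torques, N m; "position": TCP position; "ee_rot": TCP orientation; "contact_force": force on the tool from outside, world axes, zero at the start; "wrist_torque": the same for the moment, N m; "gripper_width": finger opening in mm; "grasp_force": force on a finger pad.
Only numpy, scipy, OpenCV 4.12 (cv2) and the standard library are available. Lean on these libraries where they do the work, as an engineer would, in place of code of your own. Each camera call takes 0.05 s, during which the arm holds its last target. There are 200 camera calls.

## Task

Check the clear acrylic test bar for stress: first swing the red-handled lever of the strain viewer fully across to its right-hand stop (the red pin), which crosses the two polarising windows, then lift the clear bar up and off its upturned peg, gripping it only by its two frosted long edges and never touching its clear faces. Hold it still between the two windows, upright and with its clear faces square to the light, so that the small round test hole low in the bar sits in the middle of the lit window, and do not let it touch the viewer. Leave the amber bar hanging and the things lying about where they are, and finish while still holding the clear bar in the light.

Things in the scene. Friction and masses are not known exactly. Their poses are not given: they have to be found in the camera images.
- strain_viewer: grey strain viewer (polariscope), fixed, 110 mm wide, x -60 to 80 mm. Origin on the worktop under the middle of the gap between its two windows; its front faces -x, +x runs along the light to the lamp. Base plate 18 mm high. Front panel x -33 to -25 mm, lamp house x 24 to 76 mm, both 117 mm high. On the panel's front: round analyser ring, radius 28 mm, x -43 to -33 mm, with a lever
- light_centre (a point): point on the light axis in the middle of the 48 mm gap between the two windows (each 44 mm across), 80 mm above the worktop; axes as the viewer's (x along the light)
- analyser (a joint): turn of the analyser ring and lever about the light axis, rad: 0 = lever 45 degrees left of upright (to the viewer's +y); grows as the lever swings over the top to the right; 1.571 = crossed, lever at the right-hand stop by the red pin, 45 degrees right of upright (to -y). Slight friction, about 1 N at the lever's end; stays where it is left
- lever_end (a point): outer end of the lever, 81 mm from the light axis, 41 mm in front of the gap's middle (viewer x = -41 mm). The lever is a straight round bar running out from the ring in the upright plane x = -41 mm; its outer 31 mm is a red handle 10 mm thick
- peg_stand: plywood peg stand, fixed, base 96 x 104 x 12 mm; origin under the middle of the base, front faces -x, z up. Back board x 34 to 46 mm, 155 mm high. Two 4 mm steel pegs at y -35 and +35 mm stick out of it to -x, centre line 145 mm above the worktop: level to x = -12 mm, then sloping up to the round tip's end at x = -26 mm, 153 mm high
- test_bar: clear acrylic bar with white frosted long edges, hanging on either peg; 40 g, 120 mm long (z, upright), 30 mm wide (y), 8 mm thick (x, the way of the light); origin at the middle of its lower end, axes roughly the stand's while it hangs. 14 mm hanging hole through it in x, centre 108 mm above the lower end. Frosted edges: the faces at y -15 and +15 mm, full length, 2 mm deep
- clear_faces: the clear middle of the test bar (all of it between the two frosted edges, y = -13 to +13 mm), same origin and axes as the test bar; not to be touched by the gripper
- test_hole (a point): centre of the test bar's small round test hole, 35 mm above its lower end; axes as the bar's
- amber_bar: amber-coloured acrylic bar of the same size and shape as the test bar, also with frosted edges, with a slot in place of the round test hole; hangs on the other peg, 70 mm beside; origin in the middle of its lower end; stays hanging
- caliper: steel vernier caliper lying behind the work, 68 x 200 x 11 mm, origin under its middle, long along its y; stays where it is
- pawn: turned brass-coloured chess pawn standing at the back left, 27 mm across, 59 mm high, origin under its middle; stays where it is
- dial_gauge: dial gauge lying on its back at the back right, 90 x 56 x 19 mm, origin under its middle; stays where it is
Mind the look-alikes: they are no part of the job. There is more than one size of the amber_bar; the job needs the larger.

How it is judged:
By the outcome, as a careful person would: the job done as asked, in the order asked, and still so for the second after the job is handed in, while the arm keeps its last pose, push and grip.
It also fails if it takes over 58 s, if anything falls off the work surface, if the arm or the gripper's body presses on something with over 40 N, if the wrist force passes 120 N, or if a joint passes its speed limit or range.

## Working session

There is one attempt and no reset: what is moved stays moved. The work goes in short steps, Python scripts to look and compute and a shell command to move; the robot and the scene stay as the last step left them, time stands still between calls to the robot, and variables do not carry over. Pictures are saved under pics/ and viewed, at most 10 in all, crops included, and the job is handed in when it is done.

```bash
mkdir -p pics; cat > h.py <<'E'
import numpy as np, cv2
from bench import arm
def snap(n,f):
    d=arm.get_image(n); cv2.imwrite(f'pics/{f}.png',d['image'][:,:,::-1])
    import pickle; pickle.dump(d,open(f'pics/{f}.pkl','wb')); return d
def load(f):
    import pickle; return pickle.load(open(f'pics/{f}.pkl','rb'))
E
python3 - <<'E'
from h import *
for n in ['scene','side','wrist']:
    d=snap(n,n+'0'); print(n,{k:np.round(v,3).tolist() for k,v in d.items() if k!='image'})
print(arm.read_state())
E
ls
```

```text
scene {'fx': 368.753, 'fy': 368.753, 'cx': 314.975, 'cy': 193.129, 'k1': 0.016, 'xyz': [-23.436, -365.271, 506.207], 'rotation': [0.776, -0.368, 0.207, -0.468]}
side {'fx': 413.616, 'fy': 413.616, 'cx': 321.52, 'cy': 208.437, 'k1': 0.019, 'xyz': [552.999, -273.496, 862.284], 'rotation': [0.972, -0.016, 0.003, -0.234]}
wrist {'fx': 352.541, 'fy': 352.541, 'cx': 322.838, 'cy': 200.315, 'k1': -0.072, 'xyz': [351.5, 524.296, 372.046], 'rotation': [-0.521, 0.838, 0.139, -0.087]}
{'clock': 0.15, 'joints': array([ 1.37060677e+00,  3.85404120e-01,  6.90663169e-03, -3.47343785e-04,
       -1.19402282e+00, -2.58565718e-01]), 'joint_vel': array([ 5.12587293e-04, -1.78299262e-03,  4.99671423e-03,  8.64872491e-04,
        1.12017206e-03, -7.05743442e-05]), 'joint_efforts': array([-1.45804433e-04, -3.92679763e+01,  1.88582933e+01,  4.18865204e+00,
       -3.40245286e-03, -2.85479885e-06]), 'position': array([276.57466884, 559.95128915, 224.74601884]), 'ee_rot': array([ 9.73793155e-01, -2.27433776e-01, -1.36209788e-04,  8.66334084e-04]), 'contact_force': array([ 0.10676454,  0.68003242, -0.13135816]), 'wrist_torque': array([ 0.01413448, -0.00980968,  0.00898033]), 'grasp_force': 0.0, 'gripper_width': 85.78357765077315}
h.py
pics
```

View pics/scene0.png

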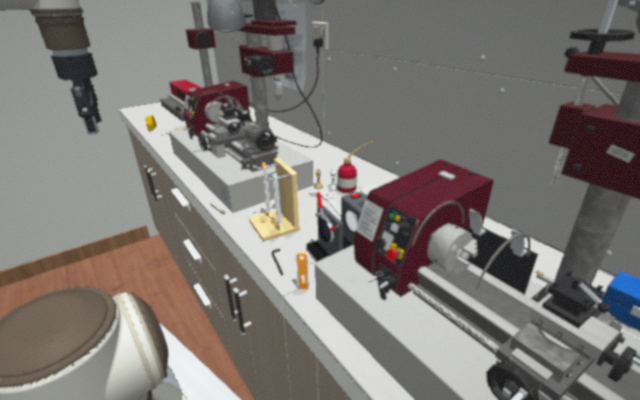

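View pics/side0.png

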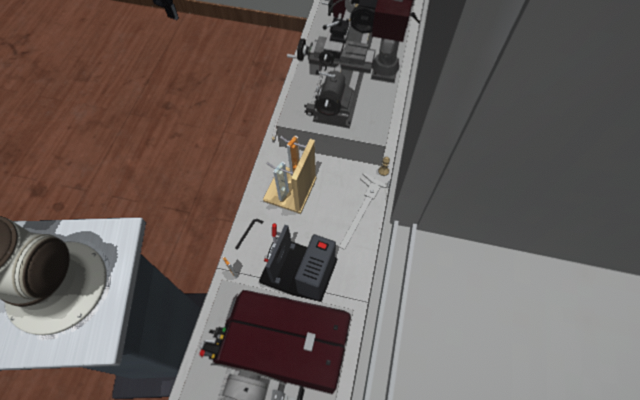

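The scene view shows the peg stand at about (275,205) and the viewer at about (335,220), with the small amber decoy at (302,270). In the side view the stand is at (292,175) and the viewer at (298,262), with its red lever tip at (274,229). I'll enlarge both next.

```bash
python3 - <<'E'
from h import *
a=load('scene0')['image'][150:270,235:395,::-1]; b=load('side0')['image'][130:310,225:345,::-1]
A=cv2.resize(a,None,fx=5,fy=5,interpolation=cv2.INTER_CUBIC); cv2.imwrite('pics/sc.png',A)
B=cv2.resize(b,None,fx=3.33,fy=3.33,interpolation=cv2.INTER_CUBIC); cv2.imwrite('pics/sd.png',B)
E
```

```text
(no output)
```

View pics/sc.png

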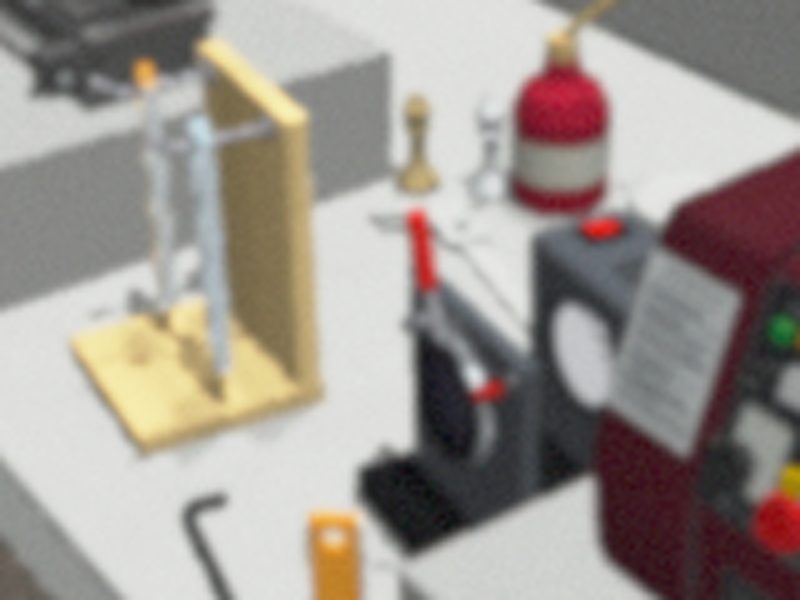

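View pics/sd.png

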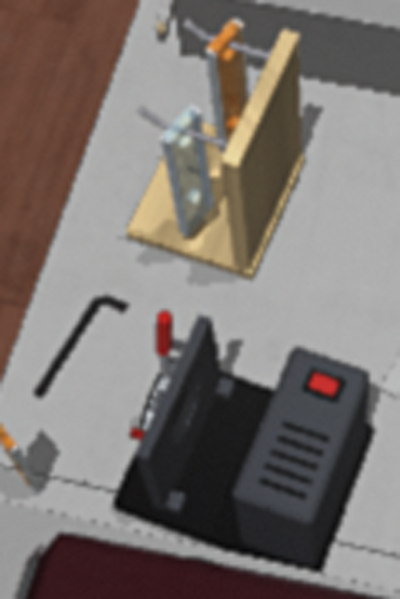

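```bash
cat >> h.py <<'E'
from scipy.spatial.transform import Rotation as R
from scipy.optimize import least_squares
def proj(d,P):
    P=np.atleast_2d(P); q=R.from_quat(d['rotation']).inv().apply(P-np.array(d['xyz']))
    s=q[:,:2]/q[:,2:]; s=s*(1+d['k1']*(s**2).sum(1,keepdims=True))
    return s*d['fx']+[d['cx'],d['cy']]
def place(p,L): # p=x,y,yaw ; L local pts
    return R.from_euler('z',p[2]).apply(np.atleast_2d(L))+[p[0],p[1],p[3] if len(p)>3 else 0]
def fit(obs,p0,free=None):
    f=lambda p: np.concatenate([(proj(d,place(p,[l]))[0]-px) for d,l,px in obs])
    r=least_squares(f,p0,loss='soft_l1',x_scale=[10,10,.1]+[10]*(len(p0)-3)); print(np.round(r.x,3)); print(np.round(f(r.x).reshape(-1,2),1).tolist()); return r.x
C=lambda x,y,x0,y0,s:np.array([x0+(x+.5)/s-.5,y0+(y+.5)/s-.5])
E
python3 - <<'E'
from h import *
s=load('scene0');t=load('side0')
A=lambda x,y:C(x,y,235,150,5); B=lambda x,y:C(x,y,225,130,3.333)
print('viewer')
v=fit([(t,[24,55,117],B(297,347)),(t,[76,55,117],B(370,375)),(t,[24,-55,117],B(235,490)),(t,[76,-55,117],B(319,523)),
(t,[-60,-55,18],B(115,505)),(t,[80,-55,0],B(322,568)),(t,[-33,55,117],B(199,320)),(t,[-33,-55,117],B(140,460)),(s,[-60,55,18],A(362,472)),(s,[-60,-55,18],A(413,550)),
(s,[24,55,117],A(535,240)),(s,[-25,-55,117],A(540,365))],[600,-50,0.])
print('stand')
w=fit([(t,[-48,-52,12],B(127,236)),(t,[48,-52,12],B(250,277)),(t,[48,52,12],B(303,157)),(t,[34,-52,155],B(222,160)),(t,[46,-52,155],B(240,167)),(t,[34,52,155],B(290,28)),(t,[46,52,155],B(299,35)),
(s,[-48,52,12],A(72,345)),(s,[-48,-52,12],A(145,450)),(s,[48,-52,12],A(322,395)),(s,[46,-52,155],A(308,115)),(s,[34,52,155],A(197,45))],[600,150,0.])
print(place(w,[[-26,-35,153],[-12,-35,145],[0,-35,145]]).round(1))
print('lever tip est',place(v,[-41,81*.707,80+81*.707]), [proj(d,place(v,[-41,57.3,137.3])) for d in(s,t)],A(415,213),B(163,313))
E
```

```text
viewer
[ 5.05423e+02  2.24270e+01 -3.72000e-01]
[[-0.1, -6.3], [3.0, -6.6], [-1.7, 1.6], [-0.5, 0.8], [-0.0, -1.4], [0.6, 3.9], [2.5, -6.9], [-1.4, 0.9], [-2.8, -2.2], [12.1, 10.2], [-5.1, -3.9], [2.1, 0.9]]
stand
[ 4.92378e+02  2.17019e+02 -3.77000e-01]
[[-0.6, -0.3], [0.9, -0.2], [0.6, -0.6], [-0.5, 0.9], [-0.3, 0.5], [-2.6, 0.5], [0.0, -0.1], [-0.8, -1.6], [-0.4, -1.9], [1.4, -2.5], [0.7, 0.1], [-0.1, -0.4]]
[[455.3 194.1 153. ]
 [468.3 188.9 145. ]
 [479.5 184.5 145. ]]
lever tip est [[488.04016278  90.67927392 137.267     ]] [array([[309.66094785, 192.35407913]]), array([[282.69841036, 212.09344791]])] [317.6 192.2] [273.55490549 223.55940594]
```

```bash
python3 - <<'E'
from h import *
s=load('scene0');t=load('side0')
A=lambda x,y:C(x,y,235,150,5); B=lambda x,y:C(x,y,225,130,3.333)
O=[(t,[24,1,117],B(297,347)),(t,[76,1,117],B(370,375)),(t,[24,-1,117],B(235,490)),(t,[76,-1,117],B(319,523)),
(t,[-60,-1,18],B(115,505)),(t,[-33,1,117],B(199,320)),(t,[-33,-1,117],B(140,460)),(s,[24,1,117],A(535,240)),(s,[-25,-1,117],A(540,365)),(s,[-60,1,18],A(362,472)),(t,[-41,57.3,137.3],B(163,313)),(s,[-41,57.3,137.3],A(415,213))]
def f(p):
    return np.concatenate([proj(d,place(p[:3],[[l[0],l[1]*(p[3] if abs(l[1])==1 else 1),l[2]]]))[0]-px for d,l,px in O])
r=least_squares(f,[520,20,-.3,50],loss='soft_l1',x_scale=[10,10,.1,10]); print(r.x); print(f(r.x).reshape(-1,2).round(1).tolist())
E
```

```text
[ 5.03813220e+02  1.57605035e+01 -3.68386842e-01  4.63659872e+01]
[[-2.4, 0.5], [0.9, 0.3], [-0.7, 0.8], [0.4, -0.1], [0.8, -2.0], [-0.1, -0.1], [-0.5, 0.2], [-1.1, -1.1], [2.1, 0.3], [0.8, 1.3], [8.2, -8.4], [-6.1, 1.4]]
```

```bash
python3 - <<'E'
from h import *
s=load('scene0');t=load('side0');w=load('wrist0')
A=lambda x,y:C(x,y,235,150,5); B=lambda x,y:C(x,y,225,130,3.333)
print('wrist fwd',R.from_quat(w['rotation']).as_matrix().round(3).tolist())
v=[503.8,15.8,-.368]
O=[(s,A(415,213)),(t,B(163,313))]
tip=lambda a:place(v,[-41,81*np.sin(a),80+81*np.cos(a)])
for a in np.radians([0,15,20,25,30,35,40,45]): print(round(np.degrees(a)),[(proj(d,tip(a))[0]-p).round(1).tolist() for d,p in O])
# triangulate tip
f=lambda P:np.concatenate([proj(d,P)[0]-p for d,p in O]); r=least_squares(f,[490,90,137]); print(r.x,r.fun, R.from_euler('z',-v[2]).apply(r.x-[v[0],v[1],0]))
# triangulate bar top -y front corner & bottom
for n,a,b in [('top',A(198,117),B(178,122)),('bot',A(222,372),B(200,228)),('pin',A(490,390),B(137,433))]:
    f=lambda P:np.concatenate([proj(d,P)[0]-p for d,p in [(s,a),(t,b)]]); r=least_squares(f,[490,90,137]); print(n,r.x,r.fun)
E
```

```text
wrist fwd [[-0.443, -0.848, -0.291], [-0.897, 0.419, 0.143], [0.001, 0.324, -0.946]]
0 [[7.5, 2.8], [-4.5, 12.4]]
15 [[2.3, -0.4], [-0.0, 3.2]]
20 [[0.6, -0.8], [1.4, 0.6]]
25 [[-0.9, -0.9], [2.9, -1.8]]
30 [[-2.4, -0.7], [4.3, -3.9]]
35 [[-3.7, -0.3], [5.6, -5.7]]
40 [[-5.0, 0.4], [6.9, -7.2]]
45 [[-6.1, 1.4], [8.1, -8.4]]
[473.09985887  57.10813156 155.60297253] [-0.40752071 -0.21307949  0.18071963  0.39137259] [-43.50532973  27.49812145 155.60297253]
top [479.12022888 184.72698535 158.21963943] [ 0.39020101  0.23129952 -0.19250795 -0.364476  ]
bot [481.50594322 185.50789047  22.25885381] [ 0.33829494  0.18583411 -0.16283741 -0.33458913]
pin [453.79866683   4.88755294 102.48115951] [-0.68060675 -0.32765004  0.2913469   0.68892042]
```

```bash
python3 -m pendant '[[0,0,-0.04,0,0,-5.1,0.0],[0,0,-0.05,0,0,0,0],[0.024,0.039,-0.01,0,0,0,0],[0.024,0.039,0,0,0,0,0],[0.024,0.039,0,0,0,0,0],[0.024,0.039,0,0,0,0,0],[0.024,0.039,0,0,0,0,0],[0.024,0.039,0,0,0,0,0],[0.024,0.039,0,0,0,0,0],[0.024,0.039,0,0,0,0,0]]' && python3 -m pendant '[[0.04,0,0,0,0,0,0],[0.044,0.002,0,0,0,0,0],[0.044,0.002,0,0,0,0,0],[0.044,0.002,0,0,0,0,0],[0.044,0.002,0,0,0,0,0],[0,0,0,0,0,0,0],[0,0,0,0,0,0,0]]'
python3 - <<'E'
from h import *
d=snap('wrist','w1'); print(d['xyz'],d['rotation'])
cv2.imwrite('pics/w1b.png',cv2.resize(d['image'][:,:,::-1],(800,500),interpolation=cv2.INTER_CUBIC))
s=arm.read_state(); print(s['position'],R.from_quat(s['ee_rot']).as_matrix().round(3).tolist())
E
```

```text
clock: 1.15
position: [342.7, 198.1, 325.5]
ee_rot: [0.983, -0.183, -0.0, -0.0]
contact_force: [1.7, 0.6, -1.1]
gripper_width: -0.0
grasp_force: 0.0
clock: 1.85
position: [541.8, 113.9, 324.3]
ee_rot: [0.983, -0.185, -0.001, 0.001]
contact_force: [-0.2, 0.0, -0.0]
gripper_width: -0.3
grasp_force: 0.0
[619.9520423   84.79189825 471.51808267] [-0.55668017  0.81413758  0.13620168 -0.09346812]
[541.19266741 114.31932986 324.98105319] [[0.932, -0.362, -0.001], [-0.362, -0.932, -0.0], [-0.001, 0.001, -1.0]]
```

View pics/w1b.png

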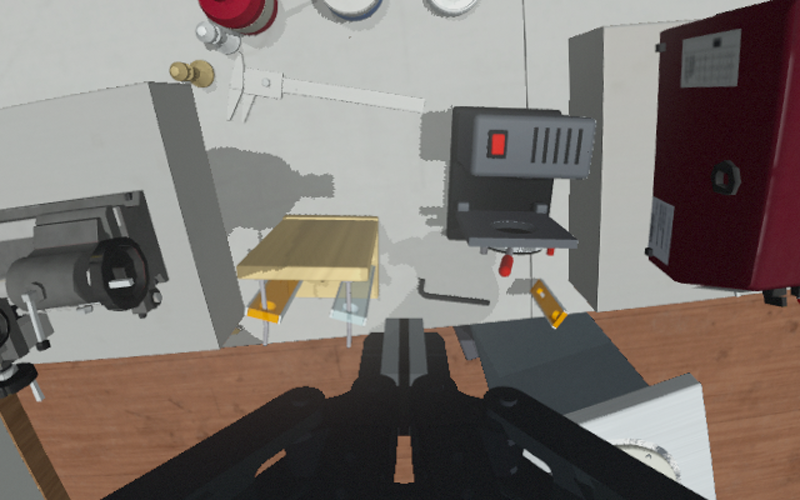

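```bash
python3 - <<'E'
from h import *
im=load('w1')['image'][:,:,::-1]
f=lambda a:cv2.resize(a,None,fx=3,fy=3,interpolation=cv2.INTER_CUBIC)
cv2.imwrite('pics/c1.png',np.hstack([f(im[80:230,350:483]),f(im[155:305,185:318])]))
E
```

```text
(no output)
```

View pics/c1.png

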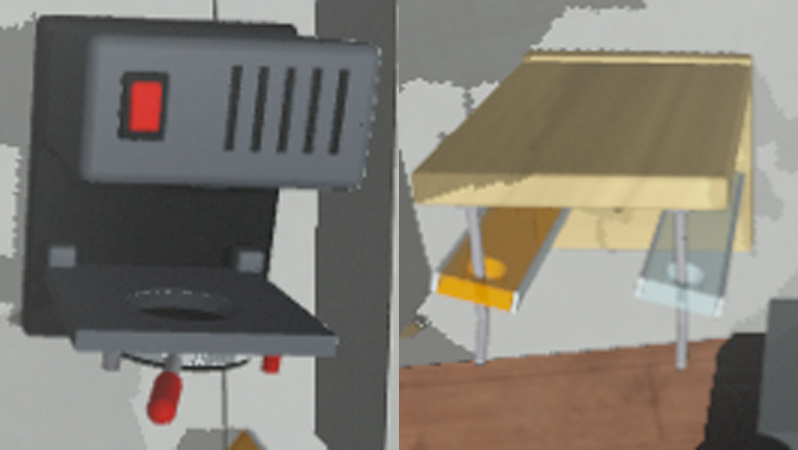

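```bash
python3 - <<'E'
from h import *
d=load('w1')
V=lambda x,y:C(x,y,350,80,3); S=lambda x,y:C(x-399,y,185,155,3)
O=[([76,1,117],V(90,37)),([76,-1,117],V(380,43)),([24,-1,117],V(362,188)),([24,1,117],V(82,182)),([-33,1,117],V(77,350)),([-33,-1,117],V(333,355)),([-25,1,117],V(76,333)),([-25,-1,117],V(336,338)),
([80,55,18],V(38,15)),([-60,55,18],V(22,333)),([80,-55,18],V(298,27))]
def f(p): return np.concatenate([proj(d,place(p[:3],[[l[0],l[1]*(p[3] if abs(l[1])==1 else 1),l[2]]]))[0]-px for l,px in O])
r=least_squares(f,[505,16,-.37,46],loss='soft_l1',x_scale=[10,10,.1,10]); v=r.x; print('viewer',v.round(3)); print(f(v).reshape(-1,2).round(1).tolist())
for a in [15,20,25,30]: a=np.radians(a); print((proj(d,place(v[:3],[-41,81*np.sin(a),80+81*np.cos(a)]))[0]-V(163,413)).round(1))
print('stand')
w=fit([(d,[46,52,155],S(415,172)),(d,[46,-52,155],S(725,180)),(d,[34,52,155],S(415,204)),(d,[34,-52,155],S(728,208)),(d,[48,52,12],S(526,62)),(d,[48,-52,12],S(752,66)),(d,[-48,-52,12],S(752,250)),(d,[-26,35,153],S(482,361)),(d,[-26,-35,153],S(682,367)),(d,[34,35,145],S(474,208)),(d,[34,-35,145],S(681,211))],[492,217,-.37])
for n,y,q in [('clear',-35,[(638,297),(722,315),(727,290),(643,278),(685,272)]),('amber',35,[(433,290),(515,312),(520,292),(441,270),(488,268)])]:
  L=[[-4,15,120],[-4,-15,120],[4,-15,120],[4,15,120],[4,0,108]]
  P0=place(w,[0,y,0])[0]
  def g(p): # local to stand: x,y,z,yaw,pitch
    Q=place(w,R.from_euler('xz',[p[3],p[2]]).apply(np.array(L)-[0,0,113])+[p[0],y+p[1],145]); return np.append((proj(d,Q)-[S(*a) for a in q]).ravel(), [p[1]*.3])
  r=least_squares(g,[0,0,0,0.],x_scale=[10,10,.1,.1]); print(n,r.x.round(3),r.fun.round(1).tolist())
E
```

```text
viewer [ 5.02398e+02  2.08780e+01 -3.88000e-01  4.71960e+01]
[[1.1, -1.6], [-0.3, -0.6], [-1.4, 3.5], [0.4, 3.3], [-1.4, 0.8], [0.6, 0.5], [-0.6, -0.8], [0.6, -0.9], [-0.3, -0.1], [-0.2, 2.0], [1.0, -1.6]]
[2.4 1.7]
[-5.   0.8]
[-12.2  -0.4]
[-19.2  -1.7]
stand
[ 4.91925e+02  2.20149e+02 -3.93000e-01]
[[-1.9, 0.2], [1.6, -0.2], [-0.6, 1.0], [0.7, 2.0], [-1.1, -2.4], [0.5, -2.2], [0.3, 1.3], [-0.1, 1.3], [0.1, 1.0], [-0.2, -3.8], [0.1, -3.3]]
clear [ 2.446  0.252 -0.25   0.139] [-0.5, 0.4, 0.4, -0.5, 0.6, 1.2, -0.4, -0.1, -0.1, -1.0, 0.1]
amber [ 1.902 -0.844 -0.23  -0.077] [-0.1, 0.0, 0.6, 0.4, 0.2, 0.3, -1.7, -0.1, 0.9, -0.6, -0.3]
```

The lamp house, panel and lever tip (163,415 in the left crop) are clear. So is the clear bar on the right-hand peg, with its top at (680,297), turned about 14° on the peg. The lever stands about 18° left of upright. I'll push it first.

```bash
python3 -m pendant '[[-0.022,0.0165,0.02,0,0,0,0],[-0.022,0.0165,0.02,0,0,0,0],[0,0,0.04,0,0,0,0],[0,0,0.04,0,0,0,0],[0,0,0.04,0,0,0,0],[0,0,0.012,0,0,0,0],[0,0,0,0,0,0,0]]' && python3 -m pendant '[[0,0.01,0,0,0,0,0],[0,0.01,0,0,0,0,0],[0,0.01,0,0,0,0,0],[0,0.01,0,0,0,0,0],[0,0.01,0,0,0,0,0],[0,0.01,0,0,0,0,0],[0,0.01,0,0,0,0,0],[0,0.005,0,0,0,0,0],[0,0,0,0,0,0,0]]'
python3 - <<'E'
from h import *
d=snap('scene','s2'); d=snap('side','t2')
a=load('s2')['image'][150:270,300:400,::-1]; b=load('t2')['image'][190:310,245:345,::-1]
f=lambda a:cv2.resize(a,None,fx=4,fy=4,interpolation=cv2.INTER_CUBIC)
cv2.imwrite('pics/c2.png',np.hstack([f(a),f(b)]))
E
```

```text
clock: 2.6
position: [487.4, 99.7, 153.0]
ee_rot: [0.983, -0.183, -0.001, 0.001]
contact_force: [0.3, -0.7, 0.7]
gripper_width: -0.0
grasp_force: 0.0
clock: 3.5
position: [461.2, 29.1, 153.6]
ee_rot: [0.983, -0.184, -0.0, 0.0]
contact_force: [0.0, 1.0, -0.2]
gripper_width: -0.1
grasp_force: 0.0
```

View pics/c2.png

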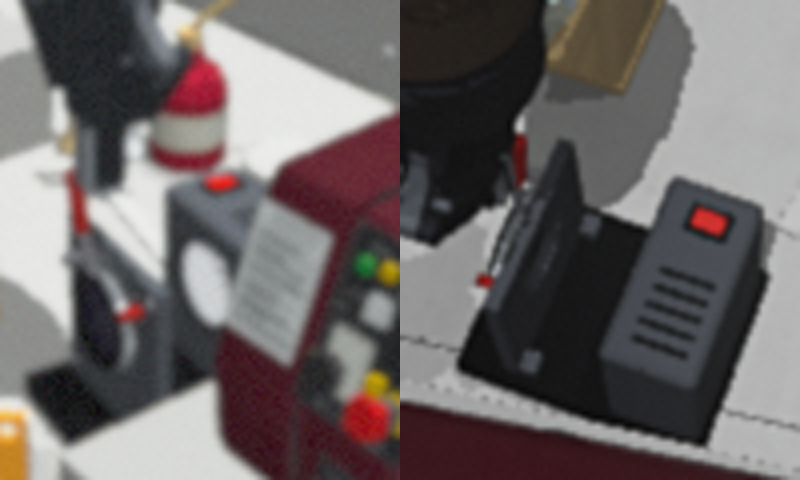

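```bash
python3 - <<'E'
from h import *
s=load('s2');t=load('t2')
p=arm.read_state()['position'];print(p)
Q=np.array([p,p-[0,0,25]])
for d,x0,y0,o in [(s,300,150,0),(t,245,190,400)]: print((((proj(d,Q)-[x0,y0])+.5)*4-.5+[o,0]).round(0).tolist())
for n,a,b in [('tip',C(75,180,300,150,4),C(121,140,245,190,4)),('handlebase',C(81,232,300,150,4),C(119,180,245,190,4))]:
  f=lambda P:np.concatenate([proj(d,P)[0]-q for d,q in [(s,a),(t,b)]]); r=least_squares(f,[490,90,137]); L=R.from_euler('z',.378).apply(r.x-[503,18.5,0]); print(n,r.x,r.fun,L)
E
```

```text
[461.66162025  29.71750521 153.65100576]
[[99.0, 198.0], [99.0, 242.0]]
[[491.0, 193.0], [497.0, 214.0]]
tip [475.09231967  57.36864436 149.31944935] [-0.5881627  -0.30614778  0.25991176  0.56559434] [-40.28248215  25.82502213 149.31944935]
handlebase [471.15590696  49.37725343 122.90924148] [-0.04992235 -0.02541398  0.02192574  0.0488586 ] [-40.99168039  16.94500457 122.90924148]
```

```bash
python3 - <<'E'
from h import *
w=load('w1'); p=np.array([541.2,114.3,325.0])
for k in (-40,-20,0,25): print(k,proj(w,p-[0,0,k])[0].round(1))
s=load('s2');p=arm.read_state()['position']
for k in (-20,-10,0,10,25): print(k,((proj(s,p-[0,0,k])[0]-[300,150]+.5)*4-.5).round(0))
E
python3 -m pendant '[[0,0,0,0,0,0,0.0]]'
```

```text
-40 [325.6 322.5]
-20 [325.2 291.7]
0 [324.9 267.6]
25 [324.6 244.2]
-20 [ 98. 162.]
-10 [ 98. 180.]
0 [ 99. 198.]
10 [ 99. 216.]
25 [ 99. 242.]
clock: 3.7
position: [461.7, 30.0, 153.6]
ee_rot: [0.983, -0.184, 0.0, -0.0]
contact_force: [0.1, -0.4, 0.7]
gripper_width: 0.2
grasp_force: 0.0
```

```bash
python3 -m pendant '[[0,0,-0.03,0,0,0,0],[-0.007,-0.035,0,0,0,0,0],[0,-0.035,0,0,0,0,0],[0,0,0.03,0,0,0,0],[0,0,0.018,0,0,0,0],[0,0,0,0,0,0,0]]' && python3 -m pendant '[[0,0.01,0,0,0,0,0],[0,0.01,0,0,0,0,0],[0,0.01,0,0,0,0,0],[0,0.01,0,0,0,0,0],[0,0,0,0,0,0,0]]' && python3 -m pendant '[[0,0.01,0,0,0,0,0],[0,0.01,0,0,0,0,0],[0,0.01,0,0,0,0,0],[0,0.0,0,0,0,0,0]]'
python3 - <<'E'
from h import *
snap('scene','s3'); snap('side','t3')
a=load('s3')['image'][150:270,300:400,::-1]; b=load('t3')['image'][190:310,245:345,::-1]
f=lambda a:cv2.resize(a,None,fx=4,fy=4,interpolation=cv2.INTER_CUBIC)
cv2.imwrite('pics/c3.png',np.hstack([f(a),f(b)]))
# red blob centroids
for n in('s2','s3','t2','t3'):
    I=load(n)['image'].astype(int); m=((I[...,0]>130)&(I[...,1]<70)&(I[...,2]<70)).astype(np.uint8)
    k,_,st,ce=cv2.connectedComponentsWithStats(m); print(n,[(st[i].tolist(),ce[i].round(1).tolist()) for i in range(1,k) if st[i][4]>6 and 260<ce[i][0]<340 and 150<ce[i][1]<260])
E
```

```text
clock: 4.3
position: [478.5, 97.3, 133.1]
ee_rot: [0.983, -0.184, -0.003, 0.002]
contact_force: [-0.1, -1.0, 0.0]
gripper_width: -0.2
grasp_force: 0.0
clock: 4.8
position: [465.2, 58.9, 136.2]
ee_rot: [0.983, -0.185, 0.0, -0.0]
contact_force: [-0.5, 0.2, 0.3]
gripper_width: -0.0
grasp_force: 0.0
clock: 5.2
position: [453.9, 30.9, 135.4]
ee_rot: [0.983, -0.185, -0.001, 0.0]
contact_force: [0.5, -0.1, 0.1]
gripper_width: -0.0
grasp_force: 0.0
s2 [([318, 197, 4, 10, 17], [319.3, 202.3]), ([330, 226, 6, 4, 12], [332.8, 227.8])]
s3 [([329, 204, 2, 4, 7], [329.6, 205.3]), ([330, 226, 6, 4, 13], [332.7, 227.8])]
t2 [([318, 242, 8, 7, 36], [321.7, 244.9])]
t3 [([318, 242, 8, 7, 36], [321.7, 244.9])]
```

View pics/c3.png

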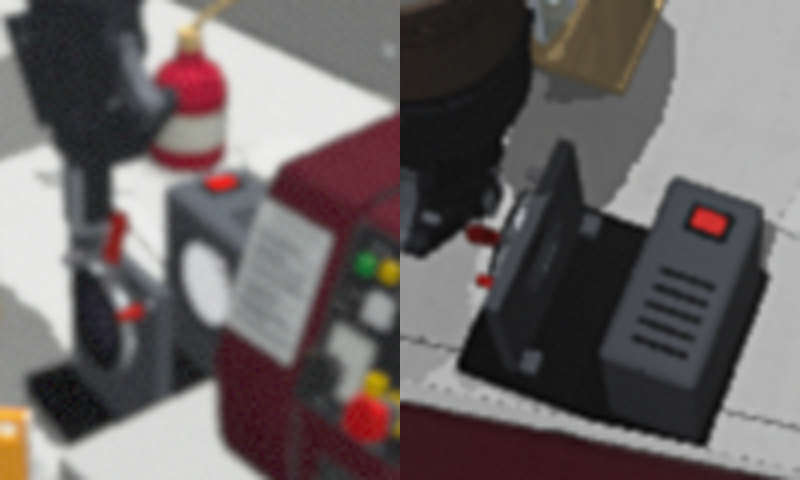

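The left crop now shows the lever leaning right, with its tip at about (119,215). I'll keep pushing a little lower and watch the force.

```bash
python3 -m pendant '[[0,0.006,0.004,0,0,0,0],[0,0.006,0.004,0,0,0,0],[0,0,0,0,0,0,0]]' && for i in 1; do python3 -m pendant '[[0,0.004,0,0,0,0,0],[0,0,0,0,0,0,0]]'; python3 -m pendant '[[0,0.004,0,0,0,0,0],[0,0,0,0,0,0,0]]';  python3 -m pendant '[[0,0.003,0,0,0,0,0],[0,0,0,0,0,0,0]]'; done | grep -E "posi|contact"
cat > red.py <<'E'
from h import *
def red(n,f):
    d=snap(n,f); I=d['image'].astype(int); m=((I[...,0]>120)&(I[...,1]<80)&(I[...,2]<80)).astype(np.uint8)
    k,_,st,ce=cv2.connectedComponentsWithStats(m); print(n,[(st[i].tolist(),ce[i].round(1).tolist()) for i in range(1,k) if st[i][4]>6 and 260<ce[i][0]<350 and 190<ce[i][1]<260])
E
python3 -c "
from red import *
red('scene','s4');red('side','t4')
s,t=load('s4'),load('t4')
for a in (-30,-35,-40,-45):
  a=np.radians(a);P=place([503,18.5,-.378],[[-41,r*np.sin(a),80+r*np.cos(a)] for r in (50,81)]);print([proj(d,P).round(1).tolist() for d in (s,t)])
"
```

```text
clock: 5.6
position: [449.8, 20.4, 126.9]
ee_rot: [0.983, -0.184, -0.001, 0.0]
contact_force: [0.4, -0.4, 0.1]
gripper_width: 0.2
grasp_force: 0.0
position: [448.9, 17.0, 127.5]
contact_force: [0.5, -0.1, 0.2]
position: [447.6, 13.4, 127.7]
contact_force: [0.3, 0.5, -0.2]
position: [446.6, 10.6, 127.7]
contact_force: [0.7, -0.4, -0.3]
scene [([331, 213, 6, 8, 21], [333.8, 216.4])]
side [([318, 242, 8, 7, 36], [321.7, 244.9])]
[[[330.3, 216.9], [334.4, 208.6]], [[265.8, 253.7], [260.7, 256.0]]]
[[[331.2, 218.8], [336.0, 211.8]], [[265.2, 255.9], [259.6, 259.6]]]
[[[332.1, 220.8], [337.6, 215.1]], [[264.6, 258.0], [258.7, 263.1]]]
[[[333.0, 222.9], [339.0, 218.5]], [[264.1, 260.0], [257.9, 266.6]]]
```

```bash
(python3 -m pendant '[[0,0.004,0,0,0,0,0],[0,0,0,0,0,0,0]]'; python3 -m pendant '[[0,0.004,0,0,0,0,0],[0,0,0,0,0,0,0]]'; python3 -m pendant '[[0,0.003,0,0,0,0,0],[0,0,0,0,0,0,0]]';  python3 -m pendant '[[0,0.003,0,0,0,0,0],[0,0,0,0,0,0,0]]') | grep -E "posi|contact"
python3 -c "
from red import *
red('scene','s5');red('side','t5')"
```

```text
position: [445.1, 6.8, 127.6]
contact_force: [0.3, -0.7, 0.2]
position: [443.5, 3.0, 127.6]
contact_force: [1.0, 0.5, -0.2]
position: [442.5, 0.3, 127.6]
contact_force: [-0.3, -0.4, -0.6]
position: [442.2, -1.8, 127.9]
contact_force: [1.8, 2.4, 1.0]
scene [([332, 218, 7, 6, 18], [335.8, 220.3])]
side [([318, 242, 8, 7, 36], [321.7, 244.9])]
```

```bash
(python3 -m pendant '[[0,0.002,0,0,0,0,0],[0,0,0,0,0,0,0]]'; python3 -m pendant '[[0,0.002,0,0,0,0,0],[0,0,0,0,0,0,0]]') | grep -E "posi|contact"
python3 -c "
from red import *
red('scene','s6')"
```

```text
position: [442.3, -2.9, 128.1]
contact_force: [0.6, 6.7, 0.5]
position: [442.6, -4.1, 128.6]
contact_force: [2.5, 9.0, 1.5]
scene [([333, 218, 7, 5, 16], [336.2, 220.2])]
```

```bash
python3 -m pendant '[[0,-0.01,0,0,0,0,0],[0,-0.02,-0.02,0,0,0,0],[0,-0.02,-0.04,0,0,0,0],[0,0,-0.05,0,0,0,0],[0,0,-0.05,0,0,0,0.045],[0,0,0,0,0,0,0.045],[0,0,0,0,0,0,0.045]]'
python3 -c "
from red import *
red('scene','s7')
w=load('w1'); p=np.array([541.2,114.3,325.0])
for k in (-25,-12,0,12,25): print(k,[proj(w,p+np.array([.932,-.362,0])*x-[0,0,k])[0].round(1).tolist() for x in (-11,0,11)])
"
```

```text
clock: 8.35
position: [457.7, 40.5, 288.1]
ee_rot: [0.983, -0.184, 0.0, -0.0]
contact_force: [-0.7, -0.9, -0.5]
gripper_width: 43.5
grasp_force: 0.0
scene [([331, 219, 8, 5, 23], [334.7, 220.7])]
-25 [[325.3, 320.9], [325.3, 298.6], [325.4, 275.1]]
-12 [[325.1, 302.4], [325.1, 281.4], [325.1, 259.2]]
0 [[324.9, 287.6], [324.9, 267.6], [325.0, 246.7]]
12 [[324.8, 274.6], [324.8, 255.6], [324.8, 235.7]]
25 [[324.6, 262.3], [324.6, 244.2], [324.7, 225.4]]
```

```bash
python3 -m pendant '[[-0.008,-0.036,0,0,0,0,0.045],[-0.008,-0.036,0,0,0,0,0.045],[-0.008,-0.036,0,0,0,0,0.045],[-0.0075,-0.035,0,0,0,0,0.045],[0,0,0,0,0,7.1,0.045],[0,0,0,0,0,7.1,0.045],[0,0,0.04,0,0,0,0.045],[0,0,0.03,0,0,0,0.045],[0,0,0,0,0,0,0.045]]'
python3 - <<'E'
from h import *
w=snap('wrist','w8'); s=snap('scene','s8'); t=snap('side','t8')
st=arm.read_state(); print(st['position'],R.from_quat(st['ee_rot']).as_euler('xyz'))
f=lambda a,k:cv2.resize(a[:,:,::-1],None,fx=k,fy=k,interpolation=cv2.INTER_CUBIC)
p=[503,18.5,-.378]
a=f(w['image'][150:350,220:420],2.0); b=f(s['image'][145:245,240:340],4)
cv2.imwrite('pics/c8.png',np.hstack([a,b]))
E
```

```text
clock: 9.3
position: [476.7, 182.9, 211.4]
ee_rot: [0.953, -0.304, -0.005, 0.006]
contact_force: [-0.2, -0.1, 0.1]
gripper_width: 45.2
grasp_force: 0.0
[481.04988895 185.30828936 218.16794598] [ 3.14110666e+00 -9.54293458e-04 -6.17316459e-01]
```

View pics/c8.png

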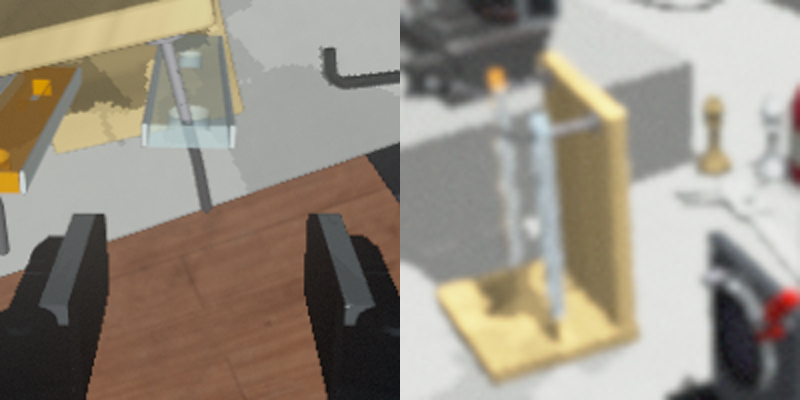

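```bash
python3 - <<'E'
from h import *
w=load('w8'); print(w['xyz'],R.from_quat(w['rotation']).as_matrix().round(3).tolist())
W=lambda x,y:C(x,y,220,150,2)
tool=R.from_euler('xyz',[3.14159,0,-.6173]); T=np.array([481.05,185.3,218.17])
q=[(142,146),(236,149),(236,126),(148,123),(190,113)]
L=np.array([[-4,15,120],[-4,-15,120],[4,-15,120],[4,15,120],[4,0,108]])
def g(p,zb=32):
    return (proj(w,place([p[0],p[1],p[2],p[3]],L))-[W(*a) for a in q]).ravel()
r=least_squares(g,[480,185,-.62,32],x_scale=[10,10,.1,10]); print('free z',r.x.round(3),r.fun.round(1))
r=least_squares(lambda p:g([*p,32]),[480,185,-.62],x_scale=[10,10,.1]); print('z32',r.x.round(3),r.fun.round(1))
b=r.x
print('in tool: ',tool.inv().apply([b[0]-T[0],b[1]-T[1],0]).round(1))
# peg tip
for k in(-12,-6,0,25):
  P=tool.apply([[x,y,k] for x in (-11,0,11) for y in (-22.5,22.5)])+T
  print(k,((proj(w,P)-[220,150]+.5)*2-.5).round(0).tolist())
E
```

```text
[546.62265989 136.79794608 358.29655603] [[-0.579, -0.767, -0.275], [-0.815, 0.551, 0.181], [0.013, 0.329, -0.944]]
free z [476.746 189.477  -0.664  22.613] [ 1.3 -0.1 -0.5  0.   0.2  0.3 -1.5  0.1  0.5 -0.3]
z32 [479.716 187.235  -0.664] [ 0.3  0.2  0.5  0.5  1.3  0.2 -2.5 -0.1  0.5 -0.7]
in tool:  [-2.2 -0.8 -0. ]
-12 [[87.0, 311.0], [295.0, 309.0], [84.0, 267.0], [298.0, 265.0], [81.0, 221.0], [300.0, 219.0]]
-6 [[91.0, 295.0], [292.0, 293.0], [88.0, 252.0], [294.0, 251.0], [85.0, 207.0], [296.0, 206.0]]
0 [[95.0, 279.0], [289.0, 278.0], [92.0, 238.0], [291.0, 237.0], [89.0, 194.0], [293.0, 193.0]]
25 [[107.0, 226.0], [277.0, 225.0], [105.0, 189.0], [279.0, 188.0], [103.0, 150.0], [280.0, 149.0]]
```

The gripper is lined up with the bar: bar top at (189,147) between the fingertips at (88,215) and (325,215). In this picture, and in the lever pass, the tips look about 10 mm behind the TCP rather than 25 mm ahead. I'll come down in stages and watch the force.

```bash
python3 -m pendant '[[-0.002,-0.001,0,0,0,2.5,0.045],[0,0,0.02,0,0,0,0.045],[0,0,0.02,0,0,0,0.045],[0,0,0.02,0,0,0,0.045],[0,0,0,0,0,0,0.045],[0,0,0,0,0,0,0.045],[0,0,0,0,0,0,0.045]]' 
python3 - <<'E'
from h import *
w=snap('wrist','w9'); s=snap('scene','s9'); st=arm.read_state(); print(st['position'],R.from_quat(st['ee_rot']).as_euler('xyz')[2],w['xyz'])
t=snap('side','t9')
f=lambda a,k:cv2.resize(a[:,:,::-1],None,fx=k,fy=k,interpolation=cv2.INTER_CUBIC)
a=f(w['image'][100:250,240:390],2.666)[:400]; b=f(s['image'][145:245,240:340],4)
cv2.imwrite('pics/c9.png',np.hstack([a,b]))
Tt=st['position']
for k in (-12,25): print(((proj(s,[Tt-[0,0,k]])-[240,145]+.5)*4-.5+[400,0]).round(0))
E
```

```text
clock: 10.15
position: [480.6, 188.0, 159.5]
ee_rot: [0.946, -0.324, 0.001, -0.001]
contact_force: [0.6, 0.3, 0.5]
gripper_width: 45.0
grasp_force: 0.0
[480.23255184 187.86261462 159.10750936] -0.6610515804713346 [546.04996868 137.63915096 307.05342416]
[[536.  91.]]
[[541. 151.]]
```

View pics/c9.png

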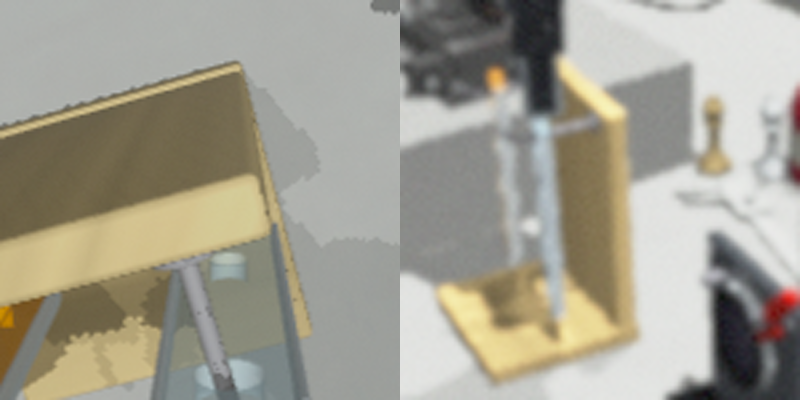

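The right panel shows the fingertip at (540,112), just above the bar's top at (540,118), with the TCP at z 159. So the tips are roughly level with the TCP, and the bar is centred to about 1 mm. I'll descend and grip.

```bash
python3 -m pendant '[[0,0.001,0.015,0,0,0,0.045],[0,0,0.015,0,0,0,0.045],[0,0,0,0,0,0,0.045]]' && python3 -m pendant '[[0,0,0.011,0,0,0,0.045],[0,0,0.01,0,0,0,0.045],[0,0,0,0,0,0,0.045],[0,0,0,0,0,0,0.045]]' && python3 -m pendant '[[0,0,0,0,0,0,0.038],[0,0,0,0,0,0,0.034],[0,0,0,0,0,0,0.031],[0,0,0,0,0,0,0.028],[0,0,0,0,0,0,0.025],[0,0,0,0,0,0,0.025],[0,0,0,0,0,0,0.025]]'
python3 - <<'E'
from h import *
w=snap('wrist','w10');snap('scene','s10');snap('side','t10')
E
```

```text
clock: 10.6
position: [477.8, 185.9, 126.4]
ee_rot: [0.946, -0.325, -0.001, 0.001]
contact_force: [-0.2, -0.1, 0.4]
gripper_width: 44.8
grasp_force: 0.0
clock: 11.0
position: [478.9, 186.5, 106.5]
ee_rot: [0.946, -0.325, -0.0, 0.0]
contact_force: [-0.6, -0.3, -0.7]
gripper_width: 44.8
grasp_force: 0.0
clock: 11.7
position: [479.0, 186.6, 107.0]
ee_rot: [0.946, -0.325, 0.0, -0.0]
contact_force: [-2.5, -0.7, 4.6]
gripper_width: 29.0
grasp_force: 58.8
```

```bash
python3 -m pendant '[[0,0,-0.003,0,0,0,0.025],[0,0,-0.002,0,0,0,0.025],[0,0,0,0,0,0,0.025],[0,0,0,0,0,0,0.025]]' && python3 -m pendant '[[-0.0067,0.0019,0,0,0,0,0.025],[-0.0067,0.0019,0,0,0,0,0.025],[0,0,0,0,0,0,0.025]]' && python3 -m pendant '[[-0.0053,0.0015,-0.0031,0,0,0,0.025],[-0.0053,0.0015,-0.0031,0,0,0,0.025],[0,0,0,0,0,0,0.025]]' && python3 -m pendant '[[-0.0053,0.0015,-0.0031,0,0,0,0.025],[-0.0053,0.0015,-0.0031,0,0,0,0.025],[-0.0077,0.0022,0,0,0,0,0.025],[-0.0077,0.0022,0,0,0,0,0.025],[-0.0077,0.0022,0,0,0,0,0.025],[0,0,0,0,0,0,0.025],[0,0,0,0,0,0,0.025]]'
```

```text
clock: 12.25
position: [478.7, 186.5, 111.4]
ee_rot: [0.946, -0.325, -0.0, 0.0]
contact_force: [0.1, -0.3, -0.6]
gripper_width: 29.1
grasp_force: 59.1
clock: 12.55
position: [464.9, 191.9, 111.5]
ee_rot: [0.946, -0.324, -0.0, 0.0]
contact_force: [0.3, 0.2, -0.0]
gripper_width: 29.2
grasp_force: 59.1
clock: 12.85
position: [455.4, 196.3, 118.5]
ee_rot: [0.946, -0.324, 0.0, -0.0]
contact_force: [-0.3, -0.2, -0.6]
gripper_width: 28.9
grasp_force: 59.1
clock: 13.55
position: [423.1, 209.3, 124.1]
ee_rot: [0.946, -0.324, 0.0, -0.0]
contact_force: [-0.4, -0.5, -1.3]
gripper_width: 29.2
grasp_force: 59.1
```

The bar is off the peg with no contact. I'll raise it, turn it to the viewer's heading and bring it over the front of the viewer, then measure again.

```bash
python3 -m pendant '[[0,0,-0.03,0,0,0,0.025],[0,0,-0.04,0,0,0,0.025],[0,0,-0.04,0,0,-4,0.025],[0,0,0,0,0,-6,0.025],[0,0,0,0,0,-5.9,0.025],[0.021,0.0294,0,0,0,0,0.025],[0.021,0.0294,0,0,0,0,0.025],[0.021,0.0294,0,0,0,0,0.025],[0.021,0.0294,0,0,0,0,0.025],[0.021,0.0294,0,0,0,0,0.025],[0,0,0,0,0,0,0.025],[0,0,0,0,0,0,0.025]]' && python3 -m pendant '[[0,0,0,0,0,0,0.025],[0,0,0,0,0,0,0.025]]'
python3 - <<'E'
from h import *
w=snap('wrist','w11'); snap('scene','s11'); snap('side','t11'); st=arm.read_state(); print(st['position'],R.from_quat(st['ee_rot']).as_euler('xyz'))
print(w['xyz'])
V={ 'ptop_f':([-33,47,117],[-33,-47,117]),'ptop_b':([-25,47,117],[-25,-47,117]),'ltop_f':([24,47,117],[24,-47,117]),'ltop_b':([76,47,117],[76,-47,117]),'base_b':([80,55,18],[80,-55,18]),'base_l':([80,55,18],[-60,55,18])}
for k,(a,b) in V.items(): print(k,proj(w,place([502.7,18.8,-.381],[a,b])).round(0).tolist())
E
```

```text
clock: 14.75
position: [465.7, 32.6, 233.8]
ee_rot: [0.981, -0.192, -0.0, 0.0]
contact_force: [-0.8, 0.3, -1.0]
gripper_width: 29.3
grasp_force: 59.4
clock: 14.95
position: [465.5, 34.2, 234.0]
ee_rot: [0.982, -0.19, -0.0, -0.0]
contact_force: [-0.3, 0.5, -1.0]
gripper_width: 29.1
grasp_force: 59.4
[465.47825052  34.15430893 234.01754755] [-3.14156012e+00  7.27298378e-06 -3.82293765e-01]
[542.96205642   4.16764293 381.4122903 ]
ptop_f [[265.0, 183.0], [385.0, 182.0]]
ptop_b [[264.0, 173.0], [386.0, 173.0]]
ltop_f [[261.0, 108.0], [389.0, 108.0]]
ltop_b [[257.0, 31.0], [393.0, 31.0]]
base_b [[267.0, 41.0], [382.0, 41.0]]
base_l [[267.0, 41.0], [273.0, 181.0]]
```

```bash
python3 - <<'E'
from h import *
from scipy.signal import find_peaks
w=load('w11'); g=cv2.cvtColor(w['image'],cv2.COLOR_RGB2GRAY).astype(float)
def pk(prof,o,n=5):
    d=np.gradient(cv2.GaussianBlur(prof.reshape(1,-1),(0,0),.8).ravel()); i,_=find_peaks(abs(d),height=3)
    out=[]
    for j in i:
        if 0<j<len(d)-1:
            a,b,c=abs(d[j-1:j+2]); out.append((round(o+j+.5*(a-c)/(a-2*b+c),1),round(d[j])))
    return out
for r in (50,70,90): print('lamp row',r,'L',pk(g[r-4:r+5,240:285].mean(0),240),'R',pk(g[r-4:r+5,370:415].mean(0),370))
for c in (275,290,305,345,360,375): print('col',c,pk(g[10:205,c-5:c+6].mean(1),10))
for r in (176,180,184): print('panel row',r,'L',pk(g[r-1:r+2,245:290].mean(0),245),'R',pk(g[r-1:r+2,365:410].mean(0),365))
print('bar', [pk(g[r-2:r+3,290:360].mean(0),290) for r in (215,225,235,245)])
E
```

```text
lamp row 50 L [(np.float64(242.1), 6), (np.float64(244.9), -3), (np.float64(255.0), -26), (np.float64(258.8), 7), (np.float64(271.4), -8)] R [(np.float64(374.0), -16), (np.float64(378.1), 15), (np.float64(391.2), -5), (np.float64(410.5), 30)]
lamp row 70 L [(np.float64(240.6), -8), (np.float64(255.6), -16), (np.float64(259.6), 7), (np.float64(271.3), -20), (np.float64(275.5), 14)] R [(np.float64(373.1), -21), (np.float64(377.2), 21), (np.float64(390.1), -5), (np.float64(411.7), 38)]
lamp row 90 L [(np.float64(241.2), -16), (np.float64(256.3), -18), (np.float64(260.1), 6)] R [(np.float64(372.1), -7), (np.float64(376.3), 7), (np.float64(388.1), -4), (np.float64(391.6), 22), (np.float64(394.2), -27), (np.float64(412.6), 35)]
col 275 [(np.float64(33.4), -36), (np.float64(36.8), 5), (np.float64(50.5), -17), (np.float64(55.8), 6), (np.float64(78.0), -8), (np.float64(83.5), 15), (np.float64(104.1), -12), (np.float64(141.7), 7), (np.float64(150.1), -5), (np.float64(173.0), 14), (np.float64(178.0), -6), (np.float64(183.1), 41)]
col 290 [(np.float64(33.4), -35), (np.float64(37.1), 5), (np.floa
[... 1857 characters left out ...]
64(398.6), -38)]
panel row 184 L [(np.float64(263.3), -7), (np.float64(282.9), -25)] R [(np.float64(383.2), 13), (np.float64(387.7), 7), (np.float64(399.0), -36)]
bar [[(np.float64(298.6), -18), (np.float64(303.8), 3), (np.float64(342.3), -8), (np.float64(346.9), 17)], [(np.float64(297.1), -22), (np.float64(302.6), 4), (np.float64(315.5), 14), (np.float64(329.7), -12), (np.float64(343.7), -9), (np.float64(349.3), -7)], [(np.float64(295.4), -20), (np.float64(301.0), 6), (np.float64(340.0), -3), (np.float64(345.2), -4), (np.float64(349.7), 5), (np.float64(353.5), 5), (np.float64(356.6), -4)], [(np.float64(293.2), -19), (np.float64(322.8), 12), (np.float64(346.5), -9), (np.float64(352.1), 18)]]
```

```bash
python3 - <<'E'
from h import *
w=load('w11'); g=cv2.cvtColor(w['image'],cv2.COLOR_RGB2GRAY).astype(float)
for c in (304,310,316,322,328,334,340): 
    p=g[192:262,c-2:c+3].mean(1); d=np.gradient(cv2.GaussianBlur(p.reshape(1,-1),(0,0),.8).ravel())
    from scipy.signal import find_peaks
    i,_=find_peaks(abs(d),height=4); print(c,[(192+int(j),int(d[j])) for j in i])
T=np.array([465.48,34.15,234.0]); to=R.from_euler('xyz',[np.pi,0,-.3823])
for zb in (75,):  # bar bottom k=75 below TCP ; top k=-45
    print(proj(w,to.apply([[x,y,k] for k in (75,-45) for x in (-4,4) for y in (-15,15)])+T).round(1).tolist())
    print('hole',proj(w,to.apply([[4,0,40],[4,0,75-108]])+T).round(1).tolist())
E
```

```text
304 [(204, -13), (238, -17), (245, 15)]
310 [(199, -6), (204, -12), (239, -19), (245, 17)]
316 [(198, -5), (204, -12), (222, 13), (226, -8), (233, -6), (240, -18), (246, 16)]
322 [(204, -12), (221, 21), (227, -8), (232, -13), (240, -12), (246, 10)]
328 [(204, -11), (221, 13), (227, -8), (232, -6)]
334 [(204, -11)]
340 [(204, -12), (228, -4), (234, 6), (260, -5)]
[[302.7, 215.5], [347.0, 215.6], [302.4, 204.4], [347.2, 204.5], [284.4, 337.3], [367.9, 337.3], [283.4, 319.0], [369.0, 319.0]]
hole [[325.1, 224.8], [326.0, 299.2]]
```

```bash
python3 -m pendant '[[0.01,0.0003,0,0,0,0.7,0.025],[0.01,0,0,0,0,0,0.025],[0.01,0,0,0,0,0,0.025],[0.01,0,0,0,0,0,0.025],[0,0,0,0,0,0,0.025],[0,0,0,0,0,0,0.025],[0,0,0,0,0,0,0.025]]'
python3 - <<'E'
from h import *
from scipy.signal import find_peaks
w=snap('wrist','w12'); st=arm.read_state(); print(st['position'],R.from_quat(st['ee_rot']).as_euler('xyz'))
g=cv2.cvtColor(w['image'],cv2.COLOR_RGB2GRAY).astype(float)
def pk(p,o):
    d=np.gradient(cv2.GaussianBlur(p.reshape(1,-1),(0,0),.8).ravel()); i,_=find_peaks(abs(d),height=4); out=[]
    for j in i:
        if 0<j<len(d)-1:
            a,b,c=abs(d[j-1:j+2]); out.append((float(round(o+j+.5*(a-c)/(a-2*b+c),1)),int(d[j])))
    return out
print(proj(w,place([502.7,19.7,-.394],[[-33,47,117],[-33,-47,117],[-25,47,117],[-25,-47,117],[24,47,117],[24,-47,117]])).round(1).tolist())
for c in (275,285,365,375): print(c,pk(g[70:260,c-3:c+4].mean(1),70))
for r in (236,): print(r,pk(g[r-1:r+2,240:410].mean(0),240))
for c in (308,322,338): print(c,pk(g[185:240,c-2:c+3].mean(1),185))
for r in (206,209,212): print(r,pk(g[r-1:r+2,285:365].mean(0),285))
E
```

```text
clock: 15.8
position: [502.1, 17.7, 233.9]
ee_rot: [0.98, -0.197, -0.0, 0.0]
contact_force: [0.4, 0.9, -0.2]
gripper_width: 28.9
grasp_force: 59.4
[502.12790026  17.819299   233.99961817] [ 3.14155891e+00  1.87939730e-04 -3.95961085e-01]
[[264.5, 230.2], [379.4, 230.0], [264.0, 221.1], [380.0, 221.0], [260.5, 161.8], [383.2, 161.6]]
275 [(85.2, -48), (93.9, 9), (109.4, -18), (114.4, 8), (135.4, -9), (139.6, 22), (158.2, -16), (221.8, 15), (230.7, 30), (254.3, -20)]
285 [(85.1, -47), (93.8, 10), (109.1, -21), (114.2, 11), (135.3, -14), (139.6, 23), (158.2, -16), (179.8, 5), (184.3, 9), (188.8, -15), (221.8, 12), (230.7, 20), (236.3, 12), (254.3, -42)]
365 [(84.8, -49), (93.6, 10), (142.9, 4), (157.8, -14), (180.3, 14), (188.2, -12), (221.5, 12), (230.1, 25), (233.4, -35), (245.1, 26), (249.0, -20)]
375 [(85.7, -27), (91.0, -11), (94.2, 9), (105.1, -4), (155.2, -5), (158.6, 24), (205.4, -7), (206.5, -7), (212.1, -7), (216.6, -6), (221.6, 12), (230.3, 26), (236.3, -31), (248.5, 23)]
236 [(284.0, -12), (287.4, 5), (291.3, 6), (295.1, -23), (300.8, 5), (306.0, -5), (308.7, -5), (335.9, 4), (345.3, -8), (349.3, 6), (359.2, -18), (371.3, 10), (374.5, 16), (397.6, -31)]
308 [(199.5, 7), (204.1, 10), (213.9, 4), (221.8, 5), (230.5, 8), (233.1, -15), (235.9, 20)]
322 [(186.7, 4), (197.9, 11), (200.7, -6), (204.1, 10), (215.0, 7), (220.9, 30), (226.8, -5), (233.6, -21), (237.1, 21)]
338 [(204.0, 12), (221.6, 5), (229.9, 5), (232.6, -9), (235.2, 17)]
206 [(300.7, 23), (304.1, -12), (342.5, 9), (346.0, -24)]
209 [(300.0, 24), (304.1, -16), (342.5, 10), (346.3, -22)]
212 [(299.6, 22), (304.0, -16), (342.6, 8), (346.9, -24)]
```

```bash
python3 - <<'E'
from h import *
from scipy.signal import find_peaks
w=load('w12'); g=cv2.cvtColor(w['image'],cv2.COLOR_RGB2GRAY).astype(float)
for r0,r1 in ((223,229),(110,125),(130,150)):
  for a,b in ((245,285),(365,405)):
    p=g[r0:r1,a:b].mean(0); d=np.gradient(cv2.GaussianBlur(p.reshape(1,-1),(0,0),.8).ravel()); i,_=find_peaks(abs(d),height=5); print(r0,[(a+int(j),round(float((d[j+1]-d[j-1])/2/ (2*abs(d[j])+1e-9)),2),int(d[j])) for j in i if 0<j<len(d)-1])
E
```

```text
223 [(264, -0.11, -26)]
223 [(379, 0.07, 27), (397, 0.12, -32)]
110 [(255, 0.06, -17), (258, 0.13, 6), (270, -0.03, -19), (274, 0.0, 10)]
110 [(368, 0.01, -22), (372, 0.05, 22), (384, 0.01, -5), (387, -0.0, 15), (389, -0.26, -17)]
130 [(256, -0.12, -24), (260, 0.08, 5), (271, 0.01, -10)]
130 [(367, -0.1, -13), (371, 0.15, 14), (387, -0.13, 34), (390, -0.12, -34)]
```

```bash
python3 -m pendant '[[-0.0005,-0.0012,0.02,0,0,0,0.025],[0,0,0.02,0,0,0,0.025],[0,0,0.02,0,0,0,0.025],[0,0,0,0,0,0,0.025]]' && python3 -m pendant '[[0,0,0.015,0,0,0,0.025],[0,0,0.015,0,0,0,0.025],[0,0,0.012,0,0,0,0.025],[0,0,0.007,0,0,0,0.025],[0,0,0,0,0,0,0.025]]' && python3 -m pendant '[[0,0,0.005,0,0,0,0.025],[0,0,0,0,0,0,0.025],[0,0,0,0,0,0,0.025],[0,0,0,0,0,0,0.025]]'
python3 - <<'E'
from h import *
from scipy.signal import find_peaks
w=snap('wrist','w13'); snap('scene','s13'); snap('side','t13'); st=arm.read_state(); print(st['position'],R.from_quat(st['ee_rot']).as_euler('xyz'),st['contact_force'])
g=cv2.cvtColor(w['image'],cv2.COLOR_RGB2GRAY).astype(float)
print(proj(w,place([502.7,19.7,-.395],[[-33,47,117],[-33,-47,117],[24,47,117],[24,-47,117],[50,47,117],[50,-47,117]])).round(1).tolist())
def pk(p,o):
    d=np.gradient(cv2.GaussianBlur(p.reshape(1,-1),(0,0),.8).ravel()); i,_=find_peaks(abs(d),height=6); return [(o+int(j),int(d[j])) for j in i]
for r in (30,50,70,90,110): print(r,pk(g[r-4:r+5,190:290].mean(0),190),pk(g[r-4:r+5,360:460].mean(0),360))
from red import red
red('scene','s14')
E
```

```text
clock: 16.25
position: [500.2, 18.8, 171.7]
ee_rot: [0.98, -0.197, -0.003, 0.001]
contact_force: [-0.1, -0.4, -0.2]
gripper_width: 29.3
grasp_force: 59.3
clock: 16.75
position: [502.1, 19.1, 124.6]
ee_rot: [0.98, -0.197, -0.001, 0.0]
contact_force: [-0.1, -0.2, -0.1]
gripper_width: 29.1
grasp_force: 59.3
clock: 17.15
position: [502.6, 19.2, 120.4]
ee_rot: [0.98, -0.197, 0.0, -0.0]
contact_force: [-0.9, 0.4, -0.8]
gripper_width: 29.3
grasp_force: 59.3
[502.52868585  19.16917103 120.23620942] [-3.14131166e+00 -3.67567936e-04 -3.95908229e-01] [ 0.13906736  0.28932775 -0.58846608]
[[233.5, 318.2], [414.9, 318.3], [222.6, 215.8], [426.0, 215.8], [217.2, 160.5], [431.5, 160.6]]
30 [] [(411, -32), (453, 32)]
50 [] [(412, -33), (454, 32)]
70 [] [(414, -35), (454, 32)]
90 [(208, -23), (210, 18), (246, -22)] [(402, 26), (415, -36), (455, 37)]
110 [(209, -22)] [(456, 34)]
scene [([331, 218, 9, 6, 26], [335.2, 220.5])]
```

```bash
python3 - <<'E'
from h import *
from scipy.signal import find_peaks
w=load('w13'); g=cv2.cvtColor(w['image'],cv2.COLOR_RGB2GRAY).astype(float)
def pk(p,o):
    d=np.gradient(cv2.GaussianBlur(p.reshape(1,-1),(0,0),.8).ravel()); i,_=find_peaks(abs(d),height=5); return [(o+int(j),int(d[j])) for j in i]
for r in (130,150,170,190,205): print(r,pk(g[r-3:r+4,200:245].mean(0),200),pk(g[r-3:r+4,400:445].mean(0),400))
for r in (225,235,245,255,265): print('bar?',r,pk(g[r-2:r+3,270:380].mean(0),270))
print(proj(w,place([502.5,19.2,-.396],[[4,15,165],[4,-15,165],[4,0,153]])).round(1).tolist())
E
```

```text
130 [(211, -27), (236, -8)] [(404, -21), (412, 19)]
150 [(212, -23), (237, -18), (242, 12)] [(403, -22), (410, 21)]
170 [(215, -15), (239, -19), (243, 8)] [(402, -23), (409, 22)]
190 [(217, -17)] []
205 [(220, -14)] []
bar? 225 [(275, -5), (278, -5), (297, 27), (302, -13), (315, 19), (330, -13), (344, 9), (349, -28), (372, 12)]
bar? 235 [(295, 22), (301, -12), (345, 6), (351, -24)]
bar? 245 [(294, 21), (300, -12), (347, 6), (353, -22)]
bar? 255 [(274, 7), (286, -10), (292, 23), (298, -12), (348, 6), (355, -24), (360, 11), (371, -7)]
bar? 265 [(272, 12), (284, -16), (291, 27), (297, -12), (350, 6), (355, -28), (362, 17), (374, -14)]
[[283.4, 318.5], [368.7, 318.6], [325.8, 298.8]]
```

```bash
python3 -m pendant '[[0,0,0,0,0,0,0.025],[0,0,0,0,0,0,0.025],[0,0,0,0,0,0,0.025]]' && python3 -c "
from bench import arm
print(arm.job_done())"
```

```text
clock: 17.65
position: [502.4, 19.1, 120.0]
ee_rot: [0.98, -0.197, 0.0, 0.0]
contact_force: [0.7, 0.1, -0.6]
gripper_width: 29.2
grasp_force: 59.3
the job is handed in; nothing more can be done
None
```

I handed the job in at 17.7 s: the lever is at its right-hand stop, and the clear bar is held still by its frosted edges with the test hole about 1 mm from the middle of the light by my measurements, with no contact force on the gripper; no verdict came back.

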